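Find which way the glue canister's cap unlocks and hold it lifted off

TASK

Take the orange cap off the blue glue canister: it is a twist-lock cap whose hand is not marked, so try it gently one way, and if it is blocked try the other way, until it reaches its unlocked stop, then lift it off. Do not wring the canister round in its wooden clamp, and leave the tools around it alone. Finish while still holding the cap in the gripper, upright and still, about 8 cm straight above the canister's neck; do not put it down.

Things in the scene. Friction and masses are not known exactly. Their poses are not given: they have to be found in the camera images.
- cap: orange twist-lock cap, 60 g: ribbed disc 54 mm across, 8 mm thick, with an upright grip bar on top. Origin: on the axis at the disc's underside, which lies on the neck at the start; z up, x along the bar. Below the disc a stem with a cross pin (along x, 38 mm) reaches 12 mm down into the neck and is caught there: lifting is blocked (1.5 mm play) until it is turned to its unlocked stop
- bar (a point): centre of the cap's grip bar, 23 mm above the cap's origin; same axes. Bar 46 mm long (x), 16 mm thick (y), 30 mm high. The cap unlocks one way only, clockwise or not, new each run, unseen: that way it turns easily about 55 degrees (0.96 rad) to a firm stop at about 58, and lifts straight out from 50 on. The other way it is blocked after about 12 degrees, then only drags the canister round
- neck (a point): centre of the canister's neck at its upper rim, 120 mm above the table; turns with the canister. z up; x points along the cap's x at the start (within 2 degrees). The canister is blue, 72 mm in diameter, with a steel neck 54 mm across and a small yellow mark on its -x side
- canister (a joint): angle (rad) by which the canister has turned in its clamp, 0 at the start, counter-clockwise seen from above positive. Held by friction: it stays put below 0.5 N m and then slips round. More than 0.35 rad (20 degrees) either way counts as wrung round
- clamp: the wooden clamp that holds the canister, fixed to the table: a plywood base 150 x 160 x 12 mm with two wooden jaws up to 56 mm high along its +y and -y sides. Origin: centre of the underside, straight below the canister's axis; z up
- chisel_red: bystander: chisel with a red handle, 32 x 285 mm, lying on the table
- chisel_wood: bystander: chisel with a wooden handle, 32 x 285 mm, lying on the table
- comb_square: bystander: combination square, 75 x 300 x 17 mm, lying on the table
- sanding_block: bystander: brown sanding block, 64 x 112 x 31 mm
- masking_tape: bystander: roll of masking tape, 100 mm across, 24 mm high
- tape_measure: bystander: yellow tape measure, 38 x 91 x 69 mm, standing
There are look-alikes about, which are no part of the job. What is shaped like the cap but grey or purple is not meant.

How it is judged:
By the outcome, as a careful person would: the job done as asked, in the order asked, and still so for the second after the job is handed in, while the arm keeps its last pose, push and grip.
It also fails if it takes over 35 s, if anything falls off the work surface, if the arm or the gripper's body presses on something with over 40 N, if the wrist force passes 120 N, or if a joint passes its speed limit or range.

ROBOT

A 6-joint arm with a two-finger parallel gripper is mounted at the origin on a cart in front of the work surface, level with it; the furniture and walls round the work are solid. World frame = base frame: x ahead of the robot, y to its left, z up, the work surface at z = 0. Lengths are in m, angles in rad, forces in N, time in s.
With the tool pointing down it reaches from about 0.225 to 0.875 m from the base axis. Payload 3.4 kg.
Tool frame: the origin (TCP) lies between the finger pads; the fingertips stand 11 mm ahead of it and the grasp point (between the pads) lies 8 mm behind it; z points along the fingers, y is the line along which they close (so a half turn about z gives the same grasp; the last joint's range is limited). The gripper opens to 85 mm and grips with 20 to 120 N. Pads are 22 mm wide; open, the fingers measure 114 mm over their backs; the gripper's body (76 mm by 85 mm) begins 54 mm behind the grasp point. The pads swing forward as they close: fully open they stand 13 mm farther back than shut.
Start: joints at [-1.347, 0.276, 1.505, -0, 1.361, -0.121], TCP at [0.194, -0.541, 0.242] pointing down, gripper open.
Joint ranges: [-2.89, 2.89], [-0.75, 2.08], [0.22, 2.7], [-1.18, 4.32], [0.11, 2.71], [-2.7, 2.7]. Speed limits (rad/s): [2.57, 2.57, 3.14, 3.14, 3.14, 3.14].

INTERFACE

Orientations are given as a unit quaternion [w, x, y, z].
In Python, from rig import manip, imaging gives the robot as it stands. The module is installed in compiled form; this text tells all that it offers.
- The arm moves only by the tool jog_arm, never from a script. Its argument "deltas" is one flat list of numbers, 7 for each row, row after row: the turn, a rotation vector about the world's x, y, z in degrees, then the shift along the world's x, y, z in mm, then the opening, from 0 (shut) to 1 (fully open). In form: [ax, ay, az, tx, ty, tz, gripper, ax, ay, az, tx, ty, tz, gripper, ...]. A call has 1 to 20 rows; each row is the pose to reach, as a shift and turn from the pose commanded when the call began; what a row does not reach only later rows make up. A row lasts 1/10 s, in which the tool goes at most 50 mm and 8.59 degrees, less where a joint would pass 70% of its speed; a pose out of reach is approached as far as the arm can. A call with a gripper value outside its range is refused whole. The fingers move at their own pace and stop on an object; "grip_force" is the grip in N (left out, the last holds). Time passes only in rows, so rows that repeat a pose let the fingers close. It gives the time, the measured TCP pose, the force, the opening and the grip force at its end, in the units of the state.
- manip.get_state(): the state, without advancing time (a new reading comes with each control period).
- imaging.get_image(name): name is "scene" or "top"; returns the picture (480x640x3 uint8, blue, green, red); there is no depth.
- imaging.calibration(name): a dict with "mtx" (3x3 intrinsics, pixels), "cam_to_world" (4x4, takes a point from camera to world coordinates). Camera axes: x right, y down, z forward; pixel columns grow to the right and rows downward; lengths in m; the calibration is good to about 2 mm. A picture is of the moment at which its call begins. calibration takes no time and is no camera call.
- manip.sign_off(): hands the job in; it is judged then, once.
The state is a dict: "clock": time; "qpos": joint angles; "qd": joint speeds; "effort": joint torques, N m; "position": TCP position; "ee_rot": TCP orientation; "contact_force": force on the tool from outside, world axes, zero at the start; "moment": the same for the moment, N m; "width": finger opening in m; "gripper_force": force on a finger pad.
Only numpy, scipy, OpenCV 4.12 (cv2) and the standard library are available. Lean on these libraries where they do the work, as an engineer would, in place of code of your own. Each camera call takes 0.05 s, during which the arm holds its last target. There are 200 camera calls.

## Working session

There is one attempt and no reset: what is moved stays moved. The work goes in short steps, Python scripts to look and compute and a tool call to move; the robot and the scene stay as the last step left them, time stands still between calls to the robot, and variables do not carry over. Pictures are saved under pics/ and viewed, at most 10 in all, crops included, and the job is handed in when it is done.

Besides the shell and the picture viewer there is one more tool, called after "Emit:" as a command line: name --argument value ..., lists and objects as JSON in quotes. jog_arm: Moves the arm, as the interface text tells. Its arguments: {"type":"object","properties":{"deltas":{"type":"array"},"grip_force":{"type":"number"}},"required":["deltas"]}

```bash
mkdir -p pics
python3 - <<'E'
from rig import manip, imaging
import cv2,numpy as np
for n in("scene","top"):
    im=imaging.get_image(n); cv2.imwrite(f"pics/{n}0.png",im)
    c=imaging.calibration(n); print(n,np.round(c["mtx"],1).tolist(),np.round(c["cam_to_world"],3).tolist())
s=manip.get_state(); print({k:np.round(v,3).tolist() for k,v in s.items()})
E
```

```text
scene [[472.4, 0.0, 324.8], [0.0, 472.4, 235.1], [0.0, 0.0, 1.0]] [[-0.623, -0.328, 0.71, -0.318], [-0.782, 0.235, -0.577, 0.691], [0.022, -0.915, -0.403, 0.629], [0.0, 0.0, 0.0, 1.0]]
top [[530.1, 0.0, 322.3], [0.0, 530.1, 238.4], [0.0, 0.0, 1.0]] [[-0.001, -0.994, 0.112, 0.434], [-1.0, 0.001, -0.001, -0.024], [0.0, -0.112, -0.994, 1.373], [0.0, 0.0, 0.0, 1.0]]
{'clock': 0.1, 'qpos': [-1.347, 0.277, 1.506, 0.0, 1.361, -0.121], 'qd': [0.001, -0.0, -0.002, -0.001, -0.0, 0.0], 'effort': [0.001, -41.77, -24.64, -0.0, 0.006, 0.0], 'position': [0.194, -0.541, 0.242], 'ee_rot': [-0.001, 0.985, 0.172, -0.0], 'contact_force': [-0.489, -0.666, -1.192], 'moment': [0.059, -0.001, -0.026], 'gripper_force': 0.0, 'width': 0.085}
```

View pics/scene0.png

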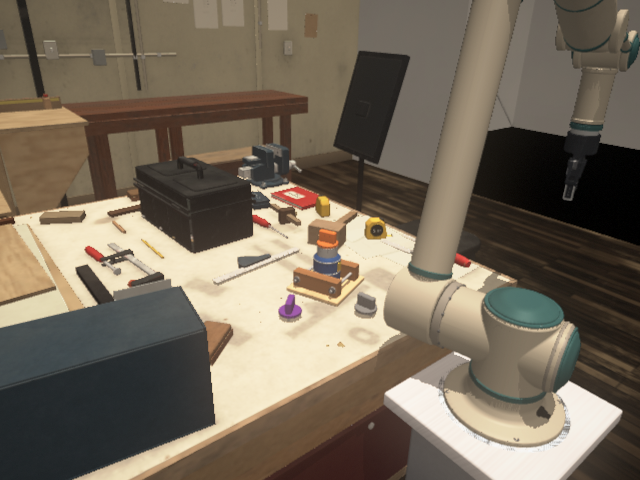

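View pics/top0.png

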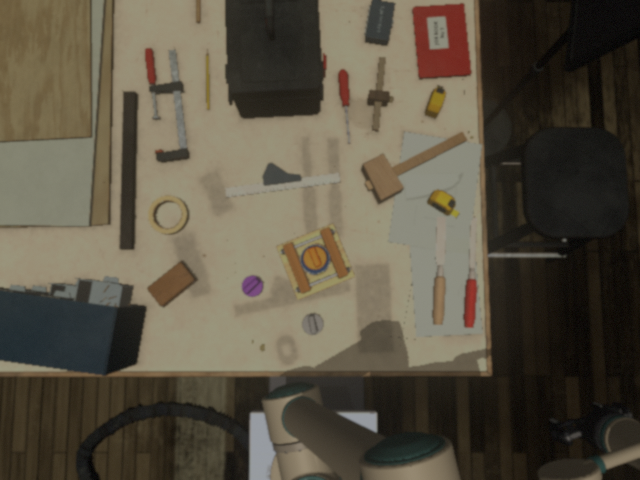

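The orange cap sits on the blue canister in the clamp, at top (315,258) and scene (328,240). The look-alikes are purple at top (252,286) / scene (290,308) and grey at top (313,324) / scene (366,304). Only the orange one fits the description. Next I'll enlarge it to confirm and measure.

```bash
cat > h.py <<'E'
import cv2,numpy as np
from rig import manip, imaging
def ray(n,u,v):
    c=imaging.calibration(n);T=np.array(c["cam_to_world"]);d=T[:3,:3]@np.linalg.inv(c["mtx"])@[u,v,1]
    return T[:3,3],d
def onz(n,u,v,z):
    o,d=ray(n,u,v);return o+d*(z-o[2])/d[2]
def proj(n,p):
    c=imaging.calibration(n);T=np.linalg.inv(c["cam_to_world"]);q=np.array(c["mtx"])@(T[:3,:3]@p+T[:3,3]);return q[:2]/q[2]
E
python3 - <<'E'
from h import *
t=cv2.imread("pics/top0.png");s=cv2.imread("pics/scene0.png")
a=cv2.resize(t[218:298,275:355],(400,400),interpolation=cv2.INTER_CUBIC);b=cv2.resize(s[220:300,285:365],(400,400),interpolation=cv2.INTER_CUBIC)
cv2.imwrite("pics/crop.png",np.hstack([a,b]))
for n,im,(x,y) in(("top",t,(275,218)),("scene",s,(285,220))):
    h=cv2.cvtColor(im,cv2.COLOR_BGR2HSV); m=cv2.inRange(h,(5,185,90),(18,255,255))
    m2=np.zeros_like(m);m2[y:y+80,x:x+80]=m[y:y+80,x:x+80]
    k,l,st,ce=cv2.connectedComponentsWithStats(m2); 
    for i in range(1,k):
        if st[i,4]>20: print(n,st[i],ce[i].round(1), onz("top",*ce[i],.130).round(4) if n=="top" else "")
E
```

```text
(no output)
```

View pics/crop.png

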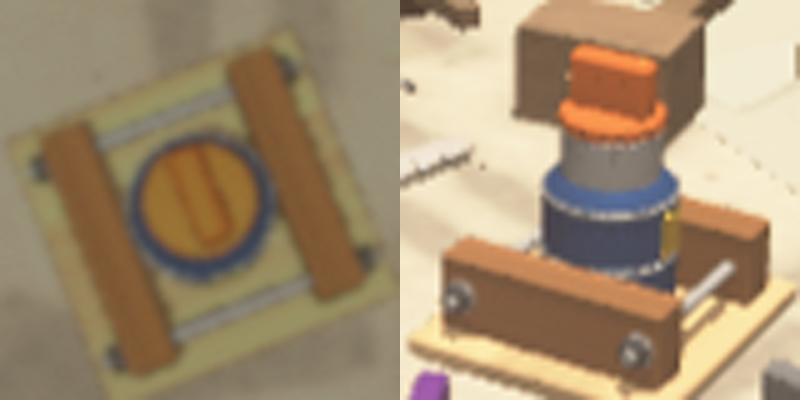

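The crop confirms it: orange disc with a bar, centre at top ≈(315,258.4), on the blue canister with the yellow mark at its right in the scene view. Now I'll refine the bar's centre and direction.

Run:
```python
from h import *
t=cv2.imread("pics/top0.png");s=cv2.imread("pics/scene0.png")
h=cv2.cvtColor(t,cv2.COLOR_BGR2HSV);hs=cv2.cvtColor(s,cv2.COLOR_BGR2HSV)
print(h[258,300:332].tolist()); print(hs[238,328],hs[231,328],hs[243,328])
# disc: orange in top
m=cv2.inRange(h,(8,140,100),(25,255,255)); w=np.zeros_like(m); cv2.circle(w,(315,258),17,255,-1); m&=w
c=max(cv2.findContours(m,0,1)[0],key=cv2.contourArea);(u,v),(a,b),_=cv2.fitEllipse(c);print("disc",u,v,a,b,onz("top",u,v,.128).round(4))
# crop corners of the bar's top (z .158), ends' midpoints
f=lambda x,y:onz("top",275+(x+.5)/5-.5,218+(y+.5)/5-.5,.158)
P=f(188,147);Q=f(217,243);d=P-Q;print("bar",((P+Q)/2).round(4),np.linalg.norm(d),np.degrees(np.arctan2(d[1],d[0])))
for A,B in(((65,130),(155,368)),((250,60),(345,290))):
    d=f(*A)-f(*B);print("jaw",np.degrees(np.arctan2(d[1],d[0])))
# scene orange
m=cv2.inRange(hs,(3,150,120),(15,255,255)); w=np.zeros_like(m); w[226:252,312:345]=255;m&=w
c=max(cv2.findContours(m,0,1)[0],key=cv2.contourArea);print("scene",cv2.boundingRect(c))
g=lambda x,y:(285+(x+.5)/5-.5,220+(y+.5)/5-.5)
# bar's top edge in scene: crop corners near (572,48),(658,65) minus 400
for p in((573,50),(657,66)): print(onz("scene",*g(p[0]-400,p[1]),.158).round(4))
for a in (17,):
  C=onz("top",u,v,.128)
  for z in(.120,.158):print(z,proj("scene",np.r_[C[:2],z]).round(1))
```

```text
[[17, 47, 103], [165, 6, 83], [173, 26, 80], [14, 109, 112], [17, 157, 141], [18, 169, 151], [18, 170, 153], [18, 170, 153], [18, 173, 152], [18, 169, 151], [18, 171, 145], [16, 177, 141], [15, 183, 145], [16, 179, 151], [18, 177, 153], [17, 173, 153], [17, 181, 152], [15, 187, 146], [14, 184, 137], [14, 178, 129], [16, 174, 135], [18, 168, 147], [18, 168, 152], [18, 167, 153], [18, 165, 150], [17, 157, 138], [15, 120, 106], [176, 27, 75], [113, 26, 80], [150, 3, 80], [12, 75, 92], [14, 137, 108]]
[ 10 169 160] [ 12 175 249] [ 11 178 241]
disc 314.5630798339844 257.50396728515625 21.126890182495117 21.42455291748047 [ 0.5296 -0.0063  0.128 ]
bar [ 0.5294 -0.0079  0.158 ] 0.04619655226632083 16.804251622950087
jaw 20.93748778477142
jaw 22.208149891010887
scene (317, 229, 21, 19)
[0.5482 0.0058 0.158 ]
[ 0.5075 -0.016   0.158 ]
0.12 [327.1 244.5]
0.158 [327.5 230.9]
```

Emit:
jog_arm --deltas '[0,0,0,8,12,0,1,0,0,0,25,40,0,1,0,0,0,48,77,0,1,0,0,0,73,117,0,1,0,0,0,98,157,0,1,0,0,0,123,197,0,1,0,0,-1,148,237,0,1,0,0,-1,173,277,0,1,0,0,-2,198,317,-5,1,0,0,-2,223,357,-10,1,0,0,-3,248,397,-15,1,0,0,-3,273,437,-22,1,0,0,-3,298,476,-30,1,0,0,-3,318,507,-36,1,0,0,-3,330,526,-40,1,0,0,-3,335,534,-42,1,0,0,-3,335.6,534.5,-42,1,0,0,-3,335.6,534.5,-42,1]'

```text
clock: 1.9
position: [0.5292, -0.0071, 0.2004]
ee_rot: [0.0, 0.989, 0.146, -0.0]
contact_force: [0.1, -0.8, -1.0]
width: 0.0853
gripper_force: 0.0
```

Run:
```python
from h import *
t=imaging.get_image("top");s=imaging.get_image("scene")
r=lambda a,x,y,w:cv2.resize(a[y:y+w,x:x+w],(400,400),interpolation=cv2.INTER_CUBIC)
cv2.imwrite("pics/c1.png",np.hstack([r(t,265,208,100),r(s,278,190,100)]))
s=manip.get_state();print({k:np.round(s[k],4).tolist() for k in("clock","position","ee_rot","contact_force","moment","width","qpos")})
```

```text
{'clock': 2.0, 'position': [0.5293, -0.0077, 0.2006], 'ee_rot': [0.0003, 0.9894, 0.145, -0.0001], 'contact_force': [-0.0746, -0.7936, -0.2698], 'moment': [0.0017, 0.0035, -0.014], 'width': 0.0856, 'qpos': [-0.1456, 0.2352, 1.6693, -0.0007, 1.237, 1.1342]}
```

View pics/c1.png

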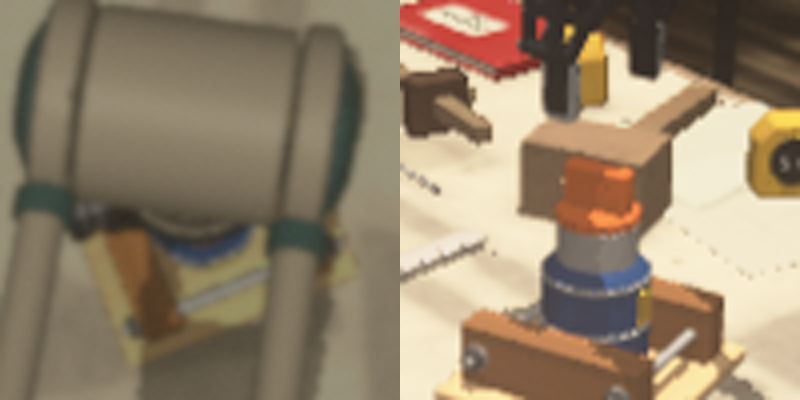

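The scene view shows the fingers (crop ≈(562,95) and (645,55)) straddling the bar (600,165) as wanted. I'll descend and close gently.

Emit:
jog_arm --deltas '[0,0,0,0,0,-8,1,0,0,0,0,0,-20,1,0,0,0,0,0,-32,1,0,0,0,0,0,-44,1,0,0,0,0,0,-53,1,0,0,0,0,0,-57,1,0,0,0,0,0,-57,1,0,0,0,0,0,-57,0.5,0,0,0,0,0,-57,0.3,0,0,0,0,0,-57,0.1,0,0,0,0,0,-57,0,0,0,0,0,0,-57,0,0,0,0,0,0,-57,0,0,0,0,0,0,-57,0]' --grip_force 30

```text
clock: 3.4
position: [0.5301, -0.0063, 0.1437]
ee_rot: [-0.0, 0.989, 0.146, 0.0]
contact_force: [-0.3, 2.1, 2.0]
width: 0.0153
gripper_force: 34.9
```

Run:
```python
from h import *
s=manip.get_state();print({k:np.round(s[k],4).tolist() for k in("clock","position","ee_rot","contact_force","moment","width","gripper_force","effort")})
```

```text
{'clock': 3.4, 'position': [0.5301, -0.0063, 0.1437], 'ee_rot': [-0.0003, 0.9893, 0.1457, 0.0003], 'contact_force': [-0.2996, 2.0631, 2.0278], 'moment': [0.3509, 0.1128, 0.0076], 'width': 0.0153, 'gripper_force': 34.9024, 'effort': [-1.1184, -37.7389, -20.9565, -0.6239, -0.2657, 0.0048]}
```

Emit:
jog_arm --deltas '[0,0,3,0,0,0,0,0,0,7,0,0,0,0,0,0,11,0,0,0,0,0,0,14,0,0,0,0,0,0,16,0,0,0,0,0,0,16,0,0,0,0]' --grip_force 50

```text
clock: 4.0
position: [0.5296, -0.0068, 0.1436]
ee_rot: [0.0, 0.959, 0.282, -0.0]
contact_force: [-1.8, 0.9, 4.9]
width: 0.0151
gripper_force: 52.0
```

Run:
```python
from h import *
s=manip.get_state();print({k:np.round(s[k],4).tolist() for k in("clock","position","ee_rot","contact_force","moment","width","gripper_force")}, s["effort"][5])
```

```text
{'clock': 4.0, 'position': [0.5296, -0.0068, 0.1436], 'ee_rot': [0.0001, 0.9595, 0.2819, -0.0003], 'contact_force': [-1.7942, 0.9234, 4.883], 'moment': [-0.0041, 0.3612, -0.1107], 'width': 0.0151, 'gripper_force': 51.9645} -0.2513901237398386
```

Emit:
jog_arm --deltas '[0,0,3,0,0,0,0,0,0,6,0,0,0,0,0,0,6,0,0,0,0]'

```text
clock: 4.3
position: [0.5301, -0.0071, 0.1436]
ee_rot: [0.0, 0.944, 0.331, 0.0]
contact_force: [-1.6, -0.4, 4.3]
width: 0.0153
gripper_force: 52.0
```

Run:
```python
from h import *
s=manip.get_state();print({k:np.round(s[k],4).tolist() for k in("clock","position","ee_rot","contact_force","moment","width","gripper_force")}, s["effort"][5])
```

```text
{'clock': 4.3, 'position': [0.5301, -0.0071, 0.1436], 'ee_rot': [0.0005, 0.9436, 0.3312, 0.0001], 'contact_force': [-1.6148, -0.3507, 4.253], 'moment': [-0.1819, 0.2036, -0.3273], 'width': 0.0153, 'gripper_force': 51.9944} -0.5525166168808937
```

Run:
```python
from h import *
s=imaging.get_image("scene");cv2.imwrite("pics/s2.png",s)
for im in(cv2.imread("pics/scene0.png"),s):
    h=cv2.cvtColor(im,cv2.COLOR_BGR2HSV);m=cv2.inRange(h,(19,130,90),(32,255,255))[255:278,405-85:345]
    x=cv2.moments(m,True);print(x["m00"],x["m10"]/max(x["m00"],1)+320,x["m01"]/max(x["m00"],1)+255)
r=lambda a:cv2.resize(a[195:295,278:378],(400,400),interpolation=cv2.INTER_CUBIC)
cv2.imwrite("pics/c2.png",np.hstack([r(cv2.imread("pics/scene0.png")),r(s)]))
q=manip.get_state();print(q["moment"],q["effort"][5])
```

```text
12.0 338.6666666666667 265.0833333333333
20.0 338.9 265.55
[-0.24308921  0.20889542 -0.32353042] -0.4011552035808563
```

View pics/c2.png

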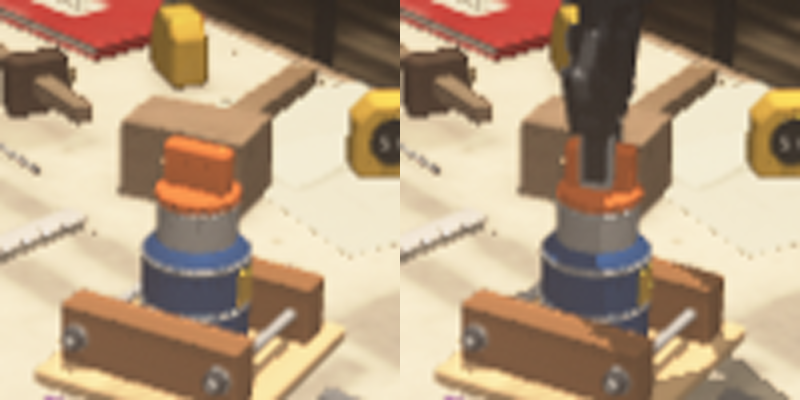

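The moment rises in proportion past about 12° (0.11 N m at 16°, 0.33 N m at 22°) and the yellow mark hasn't moved (crop ≈(645,285) vs (245,285)). That looks like the blocked way, so I'll try the other.

Emit:
jog_arm --deltas '[0,0,-4,0,0,0,0,0,0,-10,0,0,0,0,0,0,-16,0,0,0,0,0,0,-22,0,0,0,0,0,0,-28,0,0,0,0,0,0,-34,0,0,0,0,0,0,-38,0,0,0,0,0,0,-38,0,0,0,0]'

```text
clock: 5.15
position: [0.5306, -0.0061, 0.1437]
ee_rot: [-0.0, 1.0, 0.006, 0.001]
contact_force: [0.1, 2.7, 4.9]
width: 0.0151
gripper_force: 52.0
```

Run:
```python
from h import *
s=manip.get_state();print({k:np.round(s[k],4).tolist() for k in("clock","position","ee_rot","contact_force","moment","width","gripper_force")}, s["effort"][5])
```

```text
{'clock': 5.15, 'position': [0.5306, -0.0061, 0.1437], 'ee_rot': [-0.0005, 1.0, 0.0062, 0.0007], 'contact_force': [0.0739, 2.6619, 4.914], 'moment': [0.4077, 0.0515, -0.0688], 'width': 0.0151, 'gripper_force': 52.0191} 0.2892107516527176
```

Emit:
jog_arm --deltas '[0,0,-4,0,0,0,0,0,0,-9,0,0,0,0,0,0,-12,0,0,0,0,0,0,-12,0,0,0,0]'

```text
clock: 5.55
position: [0.5306, -0.0062, 0.1437]
ee_rot: [-0.0, 0.995, -0.098, 0.001]
contact_force: [0.1, 2.6, 5.2]
width: 0.015
gripper_force: 52.1
```

Run:
```python
from h import *
s=manip.get_state();print({k:np.round(s[k],4).tolist() for k in("clock","position","ee_rot","contact_force","moment","width","gripper_force")}, s["effort"][5])
```

```text
{'clock': 5.55, 'position': [0.5306, -0.0062, 0.1437], 'ee_rot': [-0.0005, 0.9952, -0.0976, 0.0007], 'contact_force': [0.0509, 2.5975, 5.1602], 'moment': [0.5112, 0.0386, -0.0108], 'width': 0.015, 'gripper_force': 52.0766} 0.21274253726005554
```

The other way turns freely (28° with almost no moment). I'll go on towards the stop.

Emit:
jog_arm --deltas '[0,0,-4,0,0,0,0,0,0,-9,0,0,0,0,0,0,-14,0,0,0,0,0,0,-19,0,0,0,0,0,0,-22,0,0,0,0,0,0,-24,0,0,0,0,0,0,-24,0,0,0,0]'

```text
clock: 6.25
position: [0.5306, -0.0062, 0.1437]
ee_rot: [-0.001, 0.953, -0.302, 0.001]
contact_force: [1.6, 3.9, 4.5]
width: 0.0147
gripper_force: 52.2
```

Run:
```python
from h import *
s=manip.get_state();print({k:np.round(s[k],4).tolist() for k in("clock","position","ee_rot","contact_force","moment","width","gripper_force")}, s["effort"][5])
```

```text
{'clock': 6.25, 'position': [0.5306, -0.0062, 0.1437], 'ee_rot': [-0.0006, 0.9534, -0.3016, 0.0006], 'contact_force': [1.5968, 3.9432, 4.534], 'moment': [0.6114, -0.1166, 0.3416], 'width': 0.0147, 'gripper_force': 52.2012} 0.4808719642460346
```

Emit:
jog_arm --deltas '[0,0,-2,0,0,0,0,0,0,-4,0,0,0,0,0,0,-4,0,0,0,0]'

```text
clock: 6.55
position: [0.5306, -0.0063, 0.1437]
ee_rot: [-0.0, 0.942, -0.335, 0.001]
contact_force: [1.0, 3.8, 6.2]
width: 0.0151
gripper_force: 52.2
```

Run:
```python
from h import *
s=manip.get_state();print({k:np.round(s[k],4).tolist() for k in("clock","position","ee_rot","contact_force","moment","width","gripper_force")}, s["effort"][5])
```

```text
{'clock': 6.55, 'position': [0.5306, -0.0063, 0.1437], 'ee_rot': [-0.0005, 0.9423, -0.3347, 0.0006], 'contact_force': [1.0171, 3.7757, 6.16], 'moment': [0.5968, -0.0218, 0.3531], 'width': 0.0151, 'gripper_force': 52.2457} 0.4915737546980381
```

It's at the stop (moment level at 0.35 N m). I'll ease back 2° and do a gentle test lift.

Emit:
jog_arm --deltas '[0,0,2,0,0,0,0,0,0,2,0,0,1.5,0,0,0,2,0,0,3,0,0,0,2,0,0,5,0,0,0,2,0,0,5,0]'

```text
clock: 7.05
position: [0.5299, -0.0064, 0.1481]
ee_rot: [-0.0, 0.948, -0.319, -0.0]
contact_force: [2.4, 4.6, -1.6]
width: 0.0155
gripper_force: 51.1
```

Run:
```python
from h import *
s=manip.get_state();print({k:np.round(s[k],4).tolist() for k in("clock","position","ee_rot","contact_force","moment","width","gripper_force")}, s["effort"][5])
```

```text
{'clock': 7.05, 'position': [0.5299, -0.0064, 0.1481], 'ee_rot': [-0.0003, 0.9476, -0.3193, -0.0003], 'contact_force': [2.3673, 4.6073, -1.6397], 'moment': [0.7832, -0.3848, 0.0694], 'width': 0.0155, 'gripper_force': 51.0569} 0.06552589125931263
```

Emit:
jog_arm --deltas '[0,0,0,0,0,3,0,0,0,0,0,0,7,0,0,0,0,0,0,12,0,0,0,0,0,0,19,0,0,0,0,0,0,28,0,0,0,0,0,0,38,0,0,0,0,0,0,48,0,0,0,0,0,0,58,0,0,0,0,0,0,67,0,0,0,0,0,0,73,0,0,0,0,0,0,75,0,0,0,0,0,0,75,0,0,0,0,0,0,75,0]'

```text
clock: 8.35
position: [0.5297, -0.0066, 0.2229]
ee_rot: [0.0, 0.948, -0.319, -0.0]
contact_force: [-0.6, 0.7, -0.8]
width: 0.0151
gripper_force: 51.3
```

Run:
```python
from h import *
s=imaging.get_image("scene");t=imaging.get_image("top")
r=lambda a,x,y:cv2.resize(a[y:y+120,x:x+120],(400,400),interpolation=cv2.INTER_CUBIC)
cv2.imwrite("pics/c3.png",np.hstack([r(t,255,198),r(s,270,175)]))
h=cv2.cvtColor(s,cv2.COLOR_BGR2HSV);m=cv2.inRange(h,(3,150,120),(15,255,255));m[:,:300]=0;m[:,355:]=0;m[260:]=0;m[:170]=0
print(cv2.boundingRect(m),[proj("scene",np.r_[.5300,-.0063,z]).round(1) for z in(.200,.208,.238)])
s=manip.get_state();print({k:np.round(s[k],4).tolist() for k in("clock","position","ee_rot","contact_force","moment","width","gripper_force","qd")})
```

```text
(300, 189, 39, 30) [array([327.8, 215.3]), array([327.9, 212.3]), array([328.2, 200.9])]
{'clock': 8.45, 'position': [0.5296, -0.0066, 0.2228], 'ee_rot': [0.0002, 0.9476, -0.3193, -0.0006], 'contact_force': [0.1745, 0.4159, -0.4074], 'moment': [-0.0242, -0.0662, 0.0589], 'width': 0.0152, 'gripper_force': 51.2948, 'qd': [-0.0008, 0.0012, -0.0021, -0.0009, -0.0018, 0.002]}
```

View pics/c3.png

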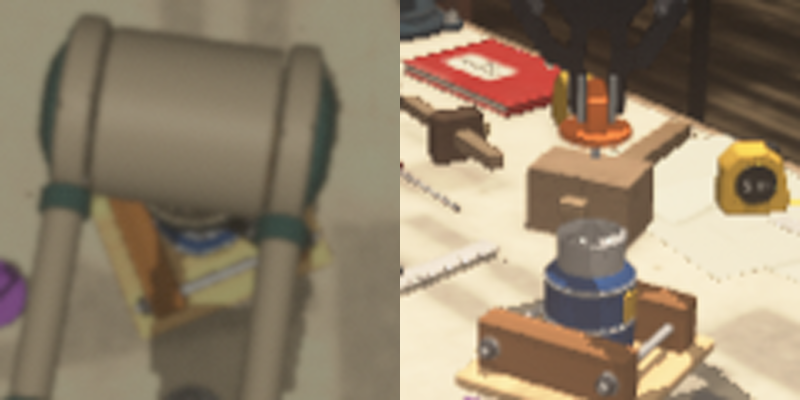

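The picture shows the open steel neck (crop ≈(592,235)), with the cap level and held above it (≈(595,130)). It's about 80 mm up, and the canister's yellow mark is unmoved.

```bash
python3 -c "
from rig import manip
print(manip.sign_off())"
```

```text
the job is handed in; nothing more can be done
None
```

The orange cap is off: counter-clockwise was blocked, so I unlocked it clockwise, and the gripper now holds it level and still about 8 cm above the neck. The canister's yellow mark shows no visible turn, the tools around it were not touched, and the job was handed in at about 8.5 s.

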